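# Dryer on, nested lids down, cover off and held

## Robot

A 6-joint arm with a two-finger parallel gripper is mounted at the origin on the work surface. World frame = base frame: x ahead of the robot, y to its left, z up, the work surface at z = 0. Lengths are in m, angles in degrees, forces in N, time in s.
With the tool pointing down it reaches from about 0.375 to 0.9 m from the base axis. Payload 3.1 kg.
Tool frame: the origin (TCP) lies at the very end of the fingers, on their centre line; the grasp point (between the pads) lies 19 mm behind it; z points along the fingers, y is the direction in which the jaws open and shut (so a half turn about z gives the same grasp; the last joint's range is limited). The gripper opens to 87 mm and grips with 3 to 60 N. Pads are 19 mm wide; open, the fingers measure 117 mm over their backs; the gripper's body (75 mm by 190 mm) begins 51 mm behind the grasp point.
Start: joints at [57.095, 30.224, 82.088, -0, 67.689, -10.227], TCP at [0.241, 0.577, 0.223] pointing down, gripper open.
Joint ranges: [-176.69, 176.69], [-43.24, 126.21], [12.49, 139.97], [-82, 262], [0, 151.66], [-163.58, 163.58]. Speed limits (degrees/s): [159.86, 159.86, 180, 180, 180, 180].

## Interface

Orientations are given as a 3x3 rotation matrix whose columns are the frame's x, y, z axes.
In Python, from rig import readout, capture, camera_model, bot, spot_in, regions_of gives the robot as it stands.
- The arm moves only by the tool send_rows, never from a script. Its argument "moves" is a list that holds one entry, the list of rows, each a list of 7 numbers: the turn, a rotation vector about the tool's x, y, z in degrees, then the shift along the tool's x, y, z in cm, then the opening, from -1 (shut) to 1 (fully open). A call has exactly 5 rows; each row shifts and turns the commanded pose from where the row before left it, along the tool's axes as they then stand; what a row does not reach is not made up. A row lasts 1/10 s, in which the tool goes at most 50 mm and 8.59 degrees, less where a joint would pass 70% of its speed; a pose out of reach is approached as far as the arm can. A call with a gripper value outside its range is refused whole. The fingers move at their own pace and stop on an object; the grip force is fixed at half the most. Time passes only in rows, so rows that do not move let the fingers close, or fill a call up. It gives the time, the measured TCP pose, the force and the opening at its end, in the units of the state.
- readout.read_state(): the state, without advancing time (a new reading comes with each control period).
- capture(name): name is "side" or "top" or "wrist"; returns the picture (384x512x3 uint8, blue, green, red); there is no depth.
- camera_model(name): a dict with "camera_matrix" (3x3 intrinsics, pixels), "k1" (the pictures are not rectified: a ray, as slopes to the right and down, at radius r is drawn at 1 + k1 r^2 times it, then the intrinsics apply), "pose" (4x4, takes a point from camera to world coordinates). Camera axes: x right, y up, looking along -z (the intrinsics and any distortion apply to the point x, -y, -z); pixel columns grow to the right and rows downward; lengths in m; the calibration is good to about 2 mm. A picture is of the moment at which its call begins: read the wrist's pose just before it. camera_model takes no time and is no camera call; for the wrist camera it gives the pose at the moment of the call.
- bot.hand_in(): hands the job in, once; it reports no verdict.
Trained networks look in the newest picture that a camera, given by its name, has taken for a name from the list of things; names that differ only in an ending like _2 or _b are one class to them, and where a whole thing is asked for, a point or a joint stands for the part that bears it (a point fixed in the world has none). Each returns a list of dicts, best first, with "p" (0 to 1); they miss things now and then, are a little off and sometimes report something else, mostly with a low value. They report only what shows in the picture. A call takes as long as a camera call.
- spot_in(camera, thing): "location" ([x, y, z] in m, in world coordinates, good to about 4 mm: the middle of the surface that is visible of it).
- regions_of(camera, thing): "mask" (384x512 bool, what is visible of it).
The state is a dict: "time_s": time; "joint_positions": joint angles; "qvel": joint speeds; "tau": joint torques, N m; "position": TCP position; "tcp_rot": TCP orientation; "force": force on the tool from outside, world axes, zero at the start; "moment": the same for the moment, N m; "opening": opening from 0.0 (shut) to 1.0 (fully open).
Only numpy, scipy, OpenCV 4.12 (cv2) and the standard library are available. Lean on these libraries where they do the work, as an engineer would, in place of code of your own. Each camera call takes 0.05 s, during which the arm holds its last target. There are 200 camera calls.

## Task

On the bedside dryer for hearing aids, first flip the red-balled toggle over to on, towards the green dot. Then carry the nested pair of lids by the orange inner lid's stem and lower them together onto the white pot until the inner lid is fully seated, and let go of the stem. Finally lift the silver outer lid alone by its neck, straight up and clear off the top of the stem, leaving the vented inner lid seated and undisturbed, and finish still holding the outer lid level and still above the pot, touching nothing else; do not disturb the other things on the nightstand.

Things in the scene. Friction and masses are not known exactly. Their poses are not given: they have to be found in the camera images.
- pot_mouth (a point): Centre of the mouth of the open white pot on the fixed blue dryer, level with its rim, 95 mm above the table. Pot: 100 mm outside, 90 mm inside diameter, 44 mm deep. The point has the dryer's axes (z up). Housing 130 (x) x 270 (y) x 45 mm high, vent slots on its -x face; the green dot lies on the +x side of the switch.
- switch (a joint): Toggle on the dryer, steel stick with a red ball. 0 = off (leans 0.6 rad to the dryer's -x), 1.2 = on (leans 0.6 rad to its +x, to the green dot). Weighted over centre: pushed past upright (0.6) it falls to the other end and stays. A push of about 0.5 N at the ball moves it.
- switch_tip (a point): Centre of the red ball (diameter 18 mm) on the end of the toggle stick (10 mm thick), 45 mm from the pivot.
- switch_pivot (a point): Pivot of the toggle, 53 mm above the table; at dryer x = 0 and 155 mm from the pot's centre towards the dryer's -y. It has the dryer's axes. The hinge axis is the dryer's y.
- inner_lid: Orange inner lid, 100 g, starts on a 6 mm cork mat. Origin: centre of its underside, z up. Plug 82 mm diameter, 12 mm deep (lowest 4 mm taper to 74), vented disc 96 mm diameter from 12 to 22 mm up, round 16 mm stem from 22 to 86 mm up. Seated: plug in the pot (4 mm play all round), disc on the rim, origin 12 mm below the rim.
- stem (a point): Centre of the bare part of the inner lid's stem, 69 mm above the inner lid's origin. With the outer lid nested, 34 mm of stem is bare (52 to 86 mm up), 16 mm diameter. Gripping it carries both lids, since the outer lid just rests on the inner one.
- outer_lid: Silver outer lid, 90 g. Origin: centre of the underside of its top plate, z up. Plate 110 mm diameter, 4 mm thick; skirt 8 mm down, 102 mm inside; round neck from 4 to 30 mm up, 38 mm diameter, with a 22 mm bore. Nested: plate on the inner lid's disc (22 mm above its origin), stem up through the neck, 3 mm play. It must rise 64 mm to clear the stem.
- neck (a point): Centre of the outer lid's neck, 17 mm above the outer lid's origin: the place to grip the outer lid alone (38 mm diameter, 26 mm tall).
- tumbler: Bystander: stainless steel tumbler, 72 mm diameter, 115 mm tall, origin under its centre.
- pill_organizer: Bystander: weekly pill organizer, 34 x 164 x 27 mm, origin under its centre.
- bifocals: Bystander: folded bifocals, 26 x 134 x 38 mm, origin under the lenses.
- magnifier: Bystander: black pocket magnifier, ring 60 mm diameter with a 55 mm handle, 9 mm thick, origin under the ring's centre.

How it is judged:
By the outcome, as a careful person would: the job done as asked, in the order asked, and still so for the second after the job is handed in, while the arm keeps its last pose, push and grip.
It also fails if it takes over 64 s, if anything falls off the work surface, if the arm or the gripper's body presses on something with over 40 N, if the wrist force passes 120 N, or if a joint passes its speed limit or range.

## Working session

There is one attempt and no reset: what is moved stays moved. The work goes in short steps, Python scripts to look and compute and a tool call to move; the robot and the scene stay as the last step left them, time stands still between calls to the robot, and variables do not carry over. Pictures are saved under pics/ and viewed, about 8 in all and at most 12, crops included, and the job is handed in when it is done.

Besides the shell and the picture viewer there is one more tool, called as name([rows], argument=value, ...), one row to a line, values as JSON. send_rows: Moves the arm, as the interface text tells. Its arguments: {"type":"object","properties":{"moves":{"type":"array","items":{"type":"array","items":{"type":"array","items":{"type":"number"}}}}},"required":["moves"]}

```bash
ls; mkdir -p pics
python3 - <<'E'
from rig import *
import cv2,numpy as np
s=readout.read_state();print(s)
for c in("top","side"):
    im=capture(c);cv2.imwrite(f"pics/{c}0.png",im)
    m=camera_model(c);print(c,m["pose"],m["camera_matrix"],m["k1"])
    for t in("pot_mouth","switch_tip","inner_lid","stem","outer_lid","neck","tumbler","pill_organizer","bifocals","magnifier"):
        try:
            r=spot_in(c,t);print(t,[(np.round(d["location"],3),round(d["p"],2)) for d in r[:2]])
        except Exception as e:print(t,e)
print(readout.read_state()["time_s"])
E
```

```text
pics
{'time_s': 0.0, 'joint_positions': array([ 5.70952510e+01,  3.02786654e+01,  8.21572696e+01,  8.65263283e-04,
        6.76889432e+01, -1.02269137e+01]), 'qvel': array([-0.01459528,  0.05585876,  0.00059032, -0.12842945, -0.13710554,
        0.04937702]), 'tau': array([ 2.03412594e-03, -4.40035772e+01, -1.76601523e+01,  6.35379413e-02,
        5.81884885e-02, -1.37436159e-04]), 'position': array([0.24052501, 0.57606341, 0.22156996]), 'tcp_rot': array([[-9.22684851e-01,  3.85553156e-01, -1.19574901e-03],
       [ 3.85554802e-01,  9.22683138e-01, -1.82229271e-03],
       [ 4.00706742e-04, -2.14242865e-03, -9.99997625e-01]]), 'force': array([-0.21997559,  0.83320348, -0.57720093]), 'moment': array([-0.07678525, -0.04891771, -0.01157939]), 'opening': 1.0002233307284378}
top [[ 0.01245905  0.98702373 -0.16009035  0.47339462]
 [-0.999747    0.01529468  0.01649262  0.00396902]
 [ 0.01872714  0.15984437  0.98696458  1.00022253]
 [ 0.          0.          0.          1.        ]] [[457.53744453   0.         255.14921713]
 [  0.         457.53744453 199.64375921]
 [  0.           0.       
[... 818 characters left out ...]
84.38724751]
 [  0.           0.           1.        ]] -0.07875230936114389
pot_mouth [(array([0.509, 0.101, 0.043]), 0.74)]
switch_tip [(array([0.489, 0.082, 0.087]), 0.52)]
inner_lid [(array([ 0.496, -0.183,  0.075]), 0.74)]
stem [(array([0.759, 0.082, 0.074]), 0.69), (array([ 0.495, -0.186,  0.078]), 0.58)]
outer_lid [(array([ 0.494, -0.2  ,  0.031]), 0.7)]
neck [(array([ 0.5  , -0.198,  0.028]), 0.66)]
tumbler [(array([0.757, 0.079, 0.075]), 0.55), (array([ 0.495, -0.198,  0.035]), 0.19)]
pill_organizer [(array([ 0.769, -0.121,  0.03 ]), 0.81)]
bifocals [(array([0.756, 0.266, 0.022]), 0.73), (array([ 0.498, -0.187,  0.079]), 0.58)]
magnifier [(array([ 0.741, -0.248,  0.009]), 0.72)]
1.1
```

View pics/top0.png

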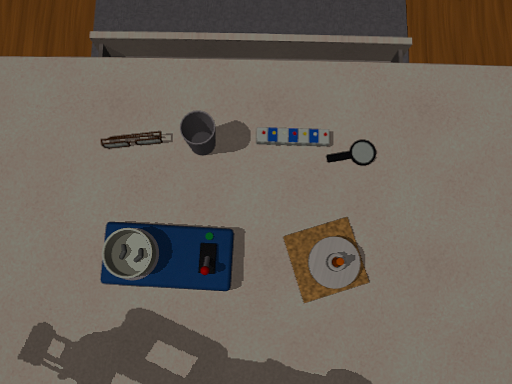

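View pics/side0.png

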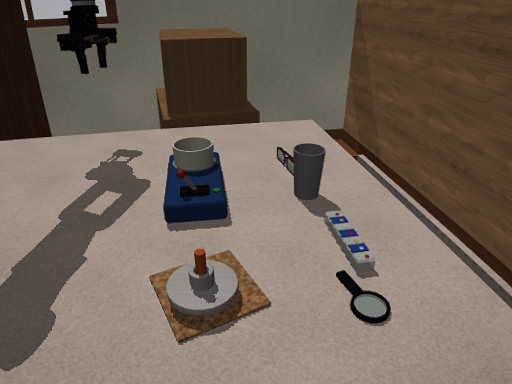

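The top view shows the dryer with the pot at about (130,254), the red ball at (204,271) and the green dot at (209,236). The nested lids are at (335,262) on the cork. The side view agrees, with the stem at (200,262) and the ball at (181,173). Next I'll measure these precisely by colour.

```bash
cat > h.py <<'E'
from rig import *
import cv2,numpy as np
def ray(c,uv,m=None):
    m=m or camera_model(c);K=m["camera_matrix"]
    d=np.array([(uv[0]-K[0,2])/K[0,0],(uv[1]-K[1,2])/K[1,1]]);s=d.copy()
    for _ in range(20): s=d/(1+m["k1"]*(s@s))
    P=m["pose"];return P[:3,3],P[:3,:3]@np.array([s[0],-s[1],-1])
def onz(c,uv,z,m=None):
    o,d=ray(c,uv,m);return o+d*(z-o[2])/d[2]
def proj(c,X,m=None):
    m=m or camera_model(c);P=m["pose"];p=P[:3,:3].T@(np.asarray(X)-P[:3,3]);s=np.array([p[0],-p[1]])/-p[2]
    s=s*(1+m["k1"]*(s@s));K=m["camera_matrix"];return np.array([K[0,0]*s[0]+K[0,2],K[1,1]*s[1]+K[1,2]])
def tri(a):
    A=0;b=0
    for c,uv in a:
        o,d=ray(c,uv);d=d/np.linalg.norm(d);M=np.eye(3)-np.outer(d,d);A=A+M;b=b+M@o
    return np.linalg.solve(A,b)
def blob(im,lo,hi,box):
    h=cv2.cvtColor(im,cv2.COLOR_BGR2HSV);x0,y0,x1,y1=box
    k=np.zeros(h.shape[:2],np.uint8);k[y0:y1,x0:x1]=cv2.inRange(h,lo,hi)[y0:y1,x0:x1]
    n,l,st,ce=cv2.connectedComponentsWithStats(k);i=1+np.argmax(st[1:,4]);return l==i,ce[i],st[i]
E
python3 - <<'E'
from h import *
t=cv2.imread("pics/top0.png");s=cv2.imread("pics/side0.png")
_,rt,a=blob(t,(0,150,60),(8,255,255),(190,255,220,285));_,rs,b=blob(s,(0,150,60),(8,255,255),(170,160,195,185))
print("ball",rt,a,rs,b,tri([("top",rt),("side",rs)]),onz("top",rt,.092))
_,ot,a=blob(t,(0,150,60),(16,255,255),(320,245,360,280));_,os_,b=blob(s,(0,150,60),(16,255,255),(185,240,215,280))
print("stem",ot,a,os_,b,tri([("top",ot),("side",os_)]),onz("top",ot,.09))
k,c,a=blob(t,(105,120,40),(125,255,255),(90,210,245,300))
pts=np.argwhere(k)[:,::-1];hull=cv2.convexHull(pts.astype(np.int32))[:,0]
w=np.array([onz("top",p,.045)[:2] for p in hull]);r=cv2.minAreaRect((w*1000).astype(np.float32));print("dryer",r)
g,c,_=blob(t,(45,120,40),(85,255,255),(195,225,225,245));print("green",onz("top",c,.046))
cv2.imwrite("pics/crop.png",np.hstack([cv2.resize(t[210:300,90:210],None,fx=3.3,fy=3.3,interpolation=2),cv2.resize(t[215:305,280:400],None,fx=3.3,fy=3.3,interpolation=2)]))
for x in("pot_mouth","outer_lid"):
  for cam in("top","side"):
    capture(cam)
    for q in regions_of(cam,x)[:1]:
        m=q["mask"];p=np.argwhere(m)[:,::-1].astype(np.float32);print(x,cam,q["p"],m.sum(),cv2.fitEllipse(cv2.convexHull(p)),p.min(0),p.max(0))
E
```

```text
ball [203.94339623 270.09433962] [200 266   9   9  53] [179.88888889 172.72222222] [177 170   7   7  36] [0.47829341 0.08760506 0.0902505 ] [0.47921291 0.0874694  0.092     ]
stem [338.08219178 261.65753425] [333 258  11   9  73] [199.06132075 261.13679245] [194 249  11  26 212] [ 0.49855766 -0.18075085  0.07249772] [ 0.49901828 -0.17726131  0.09      ]
dryer ((507.9996032714844, 169.6146697998047), (264.3280944824219, 127.03824615478516), 87.44872283935547)
green [0.55059842 0.08333785 0.046     ]
pot_mouth top 0.6 8178 ((167.26821899414062, 257.79608154296875), (92.61641693115234, 150.4375457763672), 92.85221862792969) [101. 222.] [233. 291.]
pot_mouth side 0.78 4528 ((194.51670837402344, 189.9697723388672), (65.4603271484375, 111.52167510986328), 178.7490692138672) [163. 137.] [227. 222.]
outer_lid top 0.84 1966 ((333.88800048828125, 262.33624267578125), (49.75490951538086, 52.229549407958984), 163.74769592285156) [309. 236.] [359. 288.]
outer_lid side 0.79 3042 ((202.19241333007812, 286.908935546875), (55.90178298950195, 73.260498046875), 80.51652526855469) [167. 260.] [237. 314.]
```

View pics/crop.png

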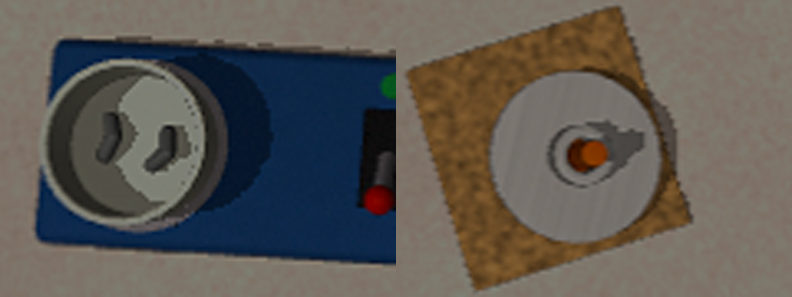

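send_rows([
  [[0, 0, -6.7, 0, 0, 0, -1], [0, 0, -6.7, 0, 0, 0, -1], [0, 0, -6.8, 0, 0, 0, -1], [0, 0, 0, -3.1, -3.6, 0, -1], [0, 0, 0, -3.1, -3.6, 0, -1]],
])

```text
time_s: 2.0
position: [0.2996, 0.5021, 0.2225]
tcp_rot: [[-0.999, 0.04, 0.001], [0.04, 0.999, 0.0], [-0.001, 0.0, -1.0]]
force: [1.2, 0.8, -0.2]
opening: 0.629
```

send_rows([
  [[0, 0, 0, -3.1, -3.6, -0.5, -1], [0, 0, 0, -3.1, -3.6, -0.5, -1], [0, 0, 0, -3.1, -3.6, -0.5, -1], [0, 0, 0, -3.1, -3.6, -0.5, -1], [0, 0, 0, -2, -2, 0, -1]],
])

```text
time_s: 2.5
position: [0.4389, 0.3295, 0.2435]
tcp_rot: [[-0.999, 0.046, 0.002], [0.046, 0.999, 0.0], [-0.002, 0.0, -1.0]]
force: [0.8, 0.2, 0.1]
opening: 0.174
```

Run:
```python
from h import *
s=readout.read_state();m=camera_model("wrist");im=capture("wrist");cv2.imwrite("pics/w1.png",im)
np.savez("w1.npz",**{k:m[k] for k in m});R=s["tcp_rot"]
print(s["time_s"],s["position"],R,s["opening"],s["force"]);print("cam in tool",R.T@(m["pose"][:3,3]-s["position"]),R.T@m["pose"][:3,:3],m["camera_matrix"],m["k1"])
print(proj("wrist",[.5104,.2413,.095],m),proj("wrist",[.478,.0876,.09],m))
```

```text
2.5 [0.43885073 0.32954094 0.24349728] [[-9.98958819e-01  4.55639204e-02  2.28202180e-03]
 [ 4.55643046e-02  9.98961401e-01  1.16616130e-04]
 [-2.27433821e-03  2.20473448e-04 -9.99997389e-01]] 0.1743046001779373 [0.8260612  0.2116554  0.10982934]
cam in tool [ 0.08133675 -0.00099313 -0.16252376] [[-3.20656961e-04  9.55225183e-01  2.95879615e-01]
 [ 9.99999750e-01  4.92979030e-04 -5.07804851e-04]
 [-6.30930428e-04  2.95879378e-01 -9.55225102e-01]] [[296.18760054   0.         255.84610408]
 [  0.         296.18760054 193.08905778]
 [  0.           0.           1.        ]] -0.026369862218933945
[183.51969203 242.51873615] [ 50.67221903 220.41498541]
```

View pics/w1.png

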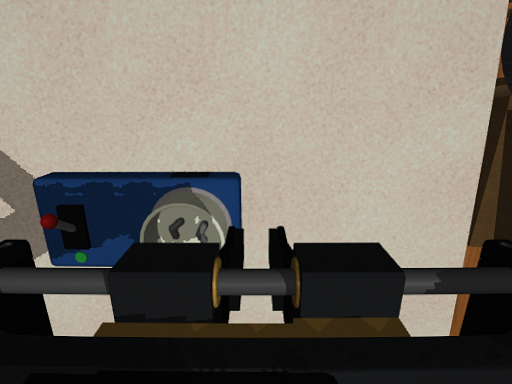

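The wrist view shows the pot around (185,225) half hidden by the gripper, and the ball at (48,221), 2 px from my prediction. The toggle is next.

send_rows([
  [[0, 0, 0, -0.2, -4.8, 0, -1], [0, 0, 0, -0.2, -4.8, 0, -1], [0, 0, 0, -0.2, -4.8, 0, -1], [0, 0, 0, -0.2, -4.8, 0, -1], [0, 0, 0, 0, -4, 0, -1]],
])

```text
time_s: 3.05
position: [0.4345, 0.0979, 0.2428]
tcp_rot: [[-0.999, 0.044, 0.001], [0.044, 0.999, -0.0], [-0.001, -0.0, -1.0]]
force: [0.0, 0.4, 0.2]
opening: 0.003
```

send_rows([
  [[0, 0, 0, 0, -0.6, 4.1, -1], [0, 0, 0, 0, 0, 4.1, -1], [0, 0, 0, 0, 0, 4.1, -1], [0, 0, 0, 0, 0, 4.1, -1], [0, 0, 0, 0, 0, 0, -1]],
])

```text
time_s: 3.55
position: [0.4306, 0.0939, 0.0741]
tcp_rot: [[-0.999, 0.044, -0.012], [0.044, 0.999, 0.001], [0.012, -0.0, -1.0]]
force: [-0.8, 0.1, 0.4]
opening: 0.005
```

send_rows([
  [[0, 0, 0, -1.2, -0.3, 0, -1], [0, 0, 0, -1.4, -0.2, 0, -1], [0, 0, 0, -1.4, 0, 0, -1], [0, 0, 0, -1.4, 0, 0, -1], [0, 0, 0, -1.4, 0, 0, -1]],
])

```text
time_s: 4.05
position: [0.5058, 0.0858, 0.0825]
tcp_rot: [[-0.999, 0.043, 0.008], [0.043, 0.999, -0.0], [-0.008, -0.0, -1.0]]
force: [0.5, -0.2, 0.1]
opening: 0.004
```

Run:
```python
from h import *
im=capture("side");s=readout.read_state();print(s["position"],s["force"])
print("upright",proj("side",[.5035,.0865,.098]),"on",proj("side",[.529,.0854,.090]))
try: print(blob(im,(0,150,60),(8,255,255),(170,155,225,190))[1:])
except Exception as e: print(e)
```

```text
[0.50924597 0.08544313 0.08274439] [ 2.20967294 -0.75841001  1.06871449]
upright [192.31012108 168.51063198] on [204.90329357 171.17525131]
(array([204.06818182, 171.04545455]), array([201, 168,   7,   7,  44], dtype=int32))
```

The ball reads "on", within 1 px of the prediction. I'll back off, then rise and move over to view the pot.

send_rows([
  [[0, 0, 0, 2, 0, 0, -1], [0, 0, 0, 0, 0, -4.5, -1], [0, 0, 0, 0, 0, -4.5, -1], [0, 0, 0, 0, 0, -4.5, -1], [0, 0, 0, 0, 0, -4, -1]],
])

```text
time_s: 4.6
position: [0.4829, 0.0868, 0.2592]
tcp_rot: [[-0.999, 0.043, 0.008], [0.043, 0.999, -0.0], [-0.008, -0.0, -1.0]]
force: [0.7, 0.3, 0.4]
opening: 0.004
```

send_rows([
  [[0, 0, 0, -2.1, 4, 0, -1], [0, 0, 0, -2.1, 4, 0, -1], [0, 0, 0, -2.1, 4, 0, -1], [0, 0, 0, -2.1, 3.5, 0, -1], [0, 0, 0, 0, 0, 0, 1]],
])

```text
time_s: 5.1
position: [0.5758, 0.2423, 0.2574]
tcp_rot: [[-0.999, 0.039, 0.009], [0.039, 0.999, 0.004], [-0.009, 0.004, -1.0]]
force: [-0.4, -0.2, 0.1]
opening: 0.041
```

send_rows([
  [[0, 0, 0, 0, 0, 0, 1], [0, 0, 0, 0, 0, 0, 1], [0, 0, 0, 0, 0, 0, 1], [0, 0, 0, 0, 0, 0, 1], [0, 0, 0, 0, 0, 0, 1]],
])

```text
time_s: 5.6
position: [0.5724, 0.2372, 0.2539]
tcp_rot: [[-0.999, 0.044, 0.0], [0.044, 0.999, -0.0], [-0.0, -0.0, -1.0]]
force: [-0.7, 0.3, -0.3]
opening: 0.466
```

Run:
```python
from h import *
s=readout.read_state();m=camera_model("wrist");im=capture("wrist");cv2.imwrite("pics/w2.png",im)
np.savez("w2.npz",pos=s["position"],R=s["tcp_rot"],**{k:m[k] for k in m})
print(s["time_s"],s["position"],s["tcp_rot"],s["opening"])
for X in([.5104,.2413],[.5107,.2405]):
    c=proj("wrist",[*X,.095],m);print(c)
p=np.array([proj("wrist",[.5104+.05*np.cos(a),.2413+.05*np.sin(a),.095],m) for a in np.linspace(0,6.28,60)])
v=cv2.polylines(im.copy(),[np.round(p).astype(int)],True,(0,0,255));x,y=c.astype(int)
cv2.imwrite("pics/w2v.png",cv2.resize(np.hstack([im[max(0,y-90):y+90,x-100:x+100],v[max(0,y-90):y+90,x-100:x+100]]),None,fx=2,fy=2,interpolation=2));print("crop origin",x-100,max(0,y-90))
```

```text
5.6 [0.57241517 0.23723681 0.25385095] [[-9.99015418e-01  4.43643363e-02  4.52632204e-06]
 [ 4.43643362e-02  9.99015418e-01 -2.19652846e-06]
 [-4.61931303e-06 -1.99355853e-06 -1.00000000e+00]] 0.46640276766276767
[257.84630203 120.52228522]
[257.10270036 120.84716326]
crop origin 157 30
```

View pics/w2v.png

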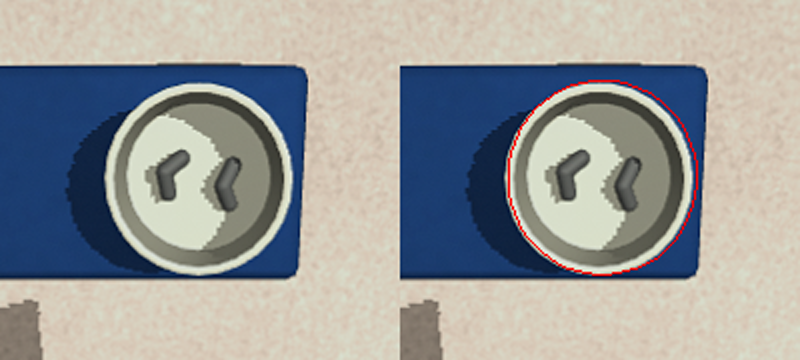

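The wrist view shows the pot rim centred near crop (199,179), about 1.5 px left of the predicted circle, with the housing edges parallel to the image. I'll fit the rim numerically and move over to the lids.

Run:
```python
from h import *
from scipy.optimize import least_squares
im=cv2.imread("pics/w2.png").astype(int);m={k:v for k,v in np.load("w2.npz").items()};m["k1"]=float(m["k1"])
g=im.sum(2).astype(np.float32)
# radial edge: pale rim -> blue/dark, along rays in world at rim height
pts=[]
x0,y0=.5107,.2400
for a in np.linspace(0,2*np.pi,90,endpoint=False):
    rr=np.arange(.040,.058,.0003)
    uv=np.array([proj("wrist",[x0+r*np.cos(a),y0+r*np.sin(a),.095],m) for r in rr],np.float32)
    v=cv2.remap(g,uv[:,:1],uv[:,1:],1)[:,0];v=np.convolve(v,np.ones(5)/5,'valid');d=np.diff(v);i=np.argmin(d[15:])+15
    pts.append([x0+rr[i+2]*np.cos(a),y0+rr[i+2]*np.sin(a)])
pts=np.array(pts)
r=least_squares(lambda q:np.hypot(*(pts-q[:2]).T)-q[2],[x0,y0,.05],loss="soft_l1",f_scale=.001);print(r.x,np.std(r.fun))
```

```text
[0.51099912 0.23928112 0.04937329] 0.00020213565178529196
```

send_rows([
  [[0, 0, 0, 0.2, -5, 0, 1], [0, 0, 0, 0.2, -5, 0, 1], [0, 0, 0, 0.2, -5, 0, 1], [0, 0, 0, 0.2, -5, 0, 1], [0, 0, 0, 0.2, -5, 0, 1]],
])

```text
time_s: 6.15
position: [0.5513, -0.0131, 0.2537]
tcp_rot: [[-0.999, 0.043, 0.0], [0.043, 0.999, -0.0], [-0.0, -0.0, -1.0]]
force: [1.3, 0.1, -0.4]
opening: 0.953
```

send_rows([
  [[0, 0, 0, -0.5, -4, 0, 1], [0, 0, 0, -0.5, -4, 0, 1], [0, 0, 0, -0.5, -4, 0, 1], [0, 0, 0, -0.4, -4, 0, 1], [0, 0, 0, 0, 0, 0, 1]],
])

```text
time_s: 6.65
position: [0.5645, -0.1775, 0.2536]
tcp_rot: [[-0.999, 0.049, 0.002], [0.049, 0.999, -0.003], [-0.002, -0.003, -1.0]]
force: [0.4, -0.6, 0.1]
opening: 0.999
```

send_rows([
  [[0, 0, 0, 0, 0, 0, 1], [0, 0, 0, 0, 0, 0, 1], [0, 0, 0, 0, 0, 0, 1], [0, 0, 0, 0, 0, 0, 1], [0, 0, 0, 0, 0, 0, 1]],
])

```text
time_s: 7.15
position: [0.5639, -0.1708, 0.2537]
tcp_rot: [[-0.999, 0.042, 0.0], [0.042, 0.999, 0.0], [-0.0, 0.0, -1.0]]
force: [-0.9, -0.2, -0.1]
opening: 1.0
```

Run:
```python
from h import *
s=readout.read_state();m=camera_model("wrist");im=capture("wrist");cv2.imwrite("pics/w3.png",im)
np.savez("w3.npz",pos=s["position"],R=s["tcp_rot"],**{k:m[k] for k in m})
print(s["time_s"],s["position"],s["opening"])
print(proj("wrist",[.4975,-.178,.092],m))
k,c,st=blob(im,(0,150,60),(16,255,255),(150,20,400,230));print(c,st)
x,y=c.astype(int);y0=max(0,y-75)
cv2.imwrite("pics/w3v.png",cv2.resize(im[y0:y+75,x-80:x+80],None,fx=4,fy=4,interpolation=2));print(x-80,y0)
```

```text
7.15 [ 0.56394222 -0.17082057  0.25368195] 1.0000461461325727
[247.22738616 116.547872  ]
[267.85796747 117.74864439] [ 185   44  140  143 5717]
187 42
```

View pics/w3v.png

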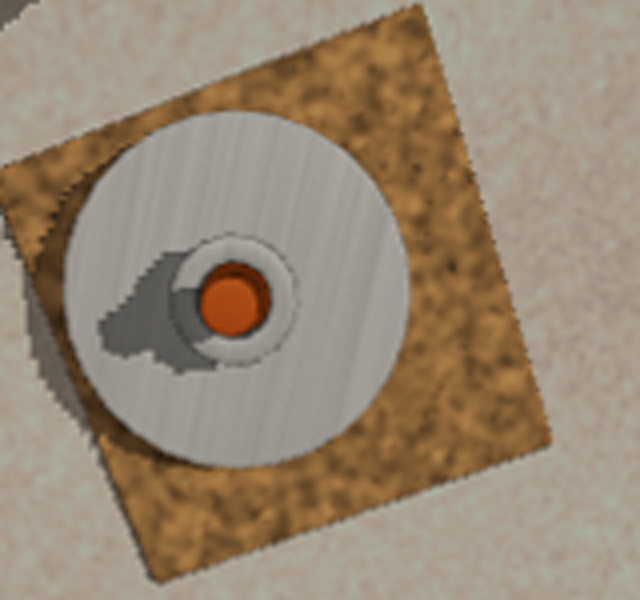

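The close view shows the stem top at crop (229,307), which is image pixel (244.2,118.7), and the lids rest level on the cork.

Run:
```python
from h import *
m={k:v for k,v in np.load("w3.npz").items()};m["k1"]=float(m["k1"])
X=onz("wrist",(244.2,118.6),.092,m);print(X)
s=readout.read_state();R=s["tcp_rot"];T=np.array([X[0],X[1],.063]);print(s["position"],"shift cm",R.T@(T-s["position"])*100)
o,d=ray("wrist",(244.2,118.6),m);ps=(199.1,249) 
for z in(.08,.092): print(proj("side",[X[0],X[1],z]))
print("outer plate ctr",onz("wrist",(187+236/4,42+289/4),.032,m))
```

```text
[ 0.49948515 -0.18132749  0.092     ]
[ 0.56394878 -0.1710036   0.25367077] shift cm [ 6.39848722 -1.30239038 19.06667267]
[200.0092034  257.21960103]
[199.43081547 250.71162219]
outer plate ctr [ 0.4973837  -0.18117437  0.032     ]
```

send_rows([
  [[0, 0, 0, 3.2, -0.7, 0, 1], [0, 0, 0, 3.2, -0.6, 0, 1], [0, 0, 0, 0, 0, 4, 1], [0, 0, 0, 0, 0, 4, 1], [0, 0, 0, 0, 0, 4, 1]],
])

```text
time_s: 7.7
position: [0.4998, -0.1822, 0.1333]
tcp_rot: [[-0.999, 0.043, 0.002], [0.043, 0.999, -0.001], [-0.002, -0.001, -1.0]]
force: [-0.2, -0.3, -0.9]
opening: 1.004
```

send_rows([
  [[0, 0, 0, 0, 0, 2, 1], [0, 0, 0, 0, 0, 2, 1], [0, 0, 0, 0, 0, 1.5, 1], [0, 0, 0, 0, 0, 1.4, 1], [0, 0, 0, 0, 0, 0, 1]],
])

```text
time_s: 8.2
position: [0.4985, -0.1812, 0.063]
tcp_rot: [[-0.999, 0.043, -0.003], [0.043, 0.999, 0.002], [0.003, 0.002, -1.0]]
force: [-0.7, 0.5, 0.8]
opening: 1.0
```

send_rows([
  [[0, 0, 0, 0, 0, 0, 1], [0, 0, 0, 0, 0, 0, 1], [0, 0, 0, 0, 0, 0, 1], [0, 0, 0, 0, 0, 0, 1], [0, 0, 0, 0, 0, 0, 1]],
])

```text
time_s: 8.7
position: [0.4996, -0.1821, 0.065]
tcp_rot: [[-0.999, 0.043, 0.001], [0.043, 0.999, -0.0], [-0.001, -0.0, -1.0]]
force: [-0.4, -0.7, -1.1]
opening: 1.002
```

Run:
```python
from h import *
s=readout.read_state();R=s["tcp_rot"];print(s["time_s"],s["position"],R[:,2],R.T@(np.array([.4993,-.1813,.063])-s["position"])*100,s["force"])
im=capture("side");cv2.imwrite("pics/s4.png",cv2.resize(im[190:330,130:290],None,fx=4,fy=4,interpolation=2))
```

```text
8.7 [ 0.49960593 -0.1821115   0.06503053] [ 7.57870046e-04 -4.68454596e-04 -9.99999603e-01] [0.03422694 0.07984109 0.20299131] [-0.3654807 -0.6523374 -1.1188577]
```

View pics/s4.png

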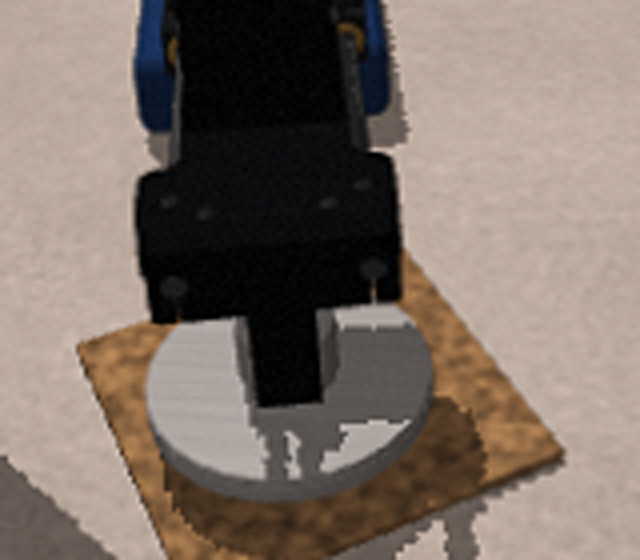

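The side view shows the fingers centred over the lid, with their tips above the plate and nothing touched. Closing on the stem.

send_rows([
  [[0, 0, 0, 0, 0.1, 0.1, -1], [0, 0, 0, 0, 0, 0, -1], [0, 0, 0, 0, 0, 0, -1], [0, 0, 0, 0, 0, 0, -1], [0, 0, 0, 0, 0, 0, -1]],
])

```text
time_s: 9.25
position: [0.4994, -0.181, 0.0635]
tcp_rot: [[-0.999, 0.043, -0.0], [0.043, 0.999, 0.0], [0.0, 0.0, -1.0]]
force: [-0.2, 0.4, 0.6]
opening: 0.631
```

send_rows([
  [[0, 0, 0, 0, 0, 0, -1], [0, 0, 0, 0, 0, 0, -1], [0, 0, 0, 0, 0, 0, -1], [0, 0, 0, 0, 0, 0, -1], [0, 0, 0, 0, 0, 0, -1]],
])

```text
time_s: 9.75
position: [0.4994, -0.181, 0.0636]
tcp_rot: [[-0.999, 0.043, -0.0], [0.043, 0.999, 0.0], [0.0, 0.0, -1.0]]
force: [0.8, 1.8, 1.1]
opening: 0.178
```

send_rows([
  [[0, 0, 0, 0, 0, 0, -1], [0, 0, 0, 0, 0, -0.5, -1], [0, 0, 0, 0, 0, -1, -1], [0, 0, 0, 0, 0, -1, -1], [0, 0, 0, 0, 0, -1, -1]],
])

```text
time_s: 10.25
position: [0.4996, -0.1811, 0.0997]
tcp_rot: [[-0.999, 0.043, 0.001], [0.043, 0.999, -0.0], [-0.001, -0.0, -1.0]]
force: [0.8, 0.8, -2.8]
opening: 0.172
```

send_rows([
  [[0, 0, 0, 0, 0, -2, -1], [0, 0, 0, 0, 0, -2.5, -1], [0, 0, 0, 0, 0, -2.5, -1], [0, 0, 0, 0, 0, -2.5, -1], [0, 0, 0, 0, 0, -1.5, -1]],
])

```text
time_s: 10.75
position: [0.5001, -0.1814, 0.2115]
tcp_rot: [[-0.999, 0.043, 0.003], [0.043, 0.999, -0.002], [-0.003, -0.002, -1.0]]
force: [0.5, 0.2, -1.8]
opening: 0.172
```

send_rows([
  [[0, 0, 0, 0, 1, 0, -1], [0, 0, 0, 0.1, 2, 0, -1], [0, 0, 0, 0.1, 3, 0, -1], [0, 0, 0, 0.1, 3, 0, -1], [0, 0, 0, 0, 3, 0, -1]],
])

```text
time_s: 11.25
position: [0.5003, -0.059, 0.2078]
tcp_rot: [[-0.999, 0.044, -0.002], [0.044, 0.999, 0.001], [0.002, 0.001, -1.0]]
force: [0.8, -0.5, -2.4]
opening: 0.173
```

send_rows([
  [[0, 0, 0, 0, 3, 0, -1], [0, 0, 0, 0.1, 3, 0, -1], [0, 0, 0, 0.1, 3, 0, -1], [0, 0, 0, 0.1, 3, 0, -1], [0, 0, 0, 0, 3, 0, -1]],
])

```text
time_s: 11.75
position: [0.5035, 0.0909, 0.2078]
tcp_rot: [[-0.999, 0.043, -0.002], [0.043, 0.999, 0.0], [0.002, 0.0, -1.0]]
force: [0.9, -0.7, -2.4]
opening: 0.174
```

send_rows([
  [[0, 0, 0, 0, 3, 0, -1], [0, 0, 0, 0, 3, 0, -1], [0, 0, 0, 0, 3, 0, -1], [0, 0, 0, 0, 3, 0, -1], [0, 0, 0, 0, 2, 0, -1]],
])

```text
time_s: 12.25
position: [0.5096, 0.2312, 0.2077]
tcp_rot: [[-0.999, 0.042, -0.002], [0.042, 0.999, 0.0], [0.002, 0.0, -1.0]]
force: [0.2, -0.4, -1.5]
opening: 0.178
```

send_rows([
  [[0, 0, 0, 0, 1, 0, -1], [0, 0, 0, 0, 0, 0, -1], [0, 0, 0, 0, 0, 0, -1], [0, 0, 0, 0, 0, 0, -1], [0, 0, 0, 0, 0, 0, -1]],
])

```text
time_s: 12.75
position: [0.5116, 0.2378, 0.2085]
tcp_rot: [[-0.999, 0.045, -0.0], [0.045, 0.999, -0.0], [0.0, -0.0, -1.0]]
force: [-0.5, -0.2, -2.4]
opening: 0.178
```

Run:
```python
from h import *
s=readout.read_state();R=s["tcp_rot"];print(s["time_s"],s["position"],R,R.T@(np.array([.511,.2393,.15])-s["position"])*100,s["force"],s["moment"])
a=capture("side");b=capture("top")
cv2.imwrite("pics/s5.png",np.hstack([cv2.resize(a[60:230,120:270],None,fx=3,fy=3),cv2.resize(b[180:350,60:210],None,fx=2.2,fy=3)[:510]]))
for t in("switch_tip",):print(spot_in("side",t)[:1])
```

```text
12.75 [0.51158976 0.2378163  0.20851782] [[-9.99000522e-01  4.46972505e-02 -3.35840300e-04]
 [ 4.46973549e-02  9.99000526e-01 -3.09907398e-04]
 [ 3.21652628e-04 -3.24608826e-04 -9.99999896e-01]] [0.06366685 0.14748513 5.85175522] [-0.53213243 -0.20950709 -2.37814543] [ 0.08710336  0.02395812 -0.01624594]
[{'location': [0.5231, 0.0771, 0.0861], 'p': 0.69}]
```

View pics/s5.png

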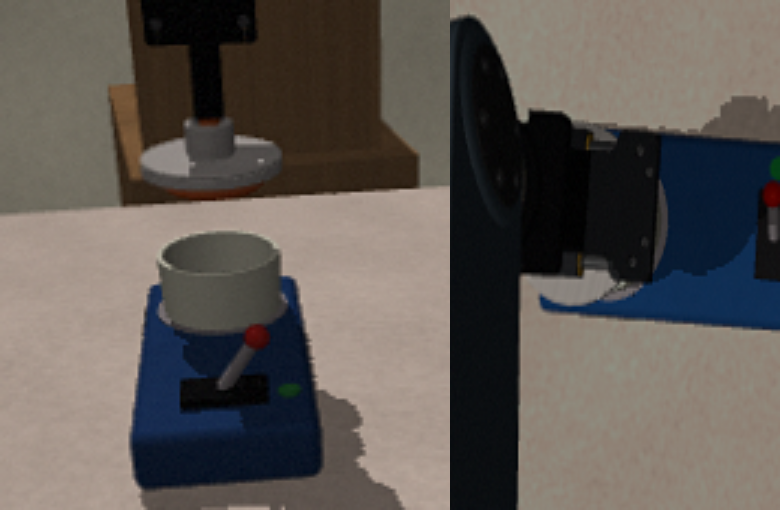

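Both lids hang level above the pot (crop 210,160) and the switch is on. Correcting by x +0.06 and y +0.15 cm, then lowering.

send_rows([
  [[0, 0, 0, 0.1, 0.1, 1, -1], [0, 0, 0, 0, 0, 1.5, -1], [0, 0, 0, 0, 0, 1.5, -1], [0, 0, 0, 0, 0, 1, -1], [0, 0, 0, 0, 0, 0, -1]],
])

```text
time_s: 13.4
position: [0.5093, 0.2395, 0.1566]
tcp_rot: [[-0.999, 0.043, -0.004], [0.043, 0.999, -0.001], [0.004, -0.001, -1.0]]
force: [-0.4, 0.4, -1.7]
opening: 0.171
```

send_rows([
  [[0, 0, 0, 0, 0, 0, -1], [0, 0, 0, 0, 0, 0.3, -1], [0, 0, 0, 0, 0, 0.3, -1], [0, 0, 0, 0, 0, 0, -1], [0, 0, 0, 0, 0, 0, -1]],
])

```text
time_s: 13.9
position: [0.5107, 0.2399, 0.1527]
tcp_rot: [[-0.999, 0.043, 0.0], [0.043, 0.999, 0.0], [-0.0, 0.0, -1.0]]
force: [-0.2, 0.3, -2.2]
opening: 0.176
```

Run:
```python
from h import *
s=readout.read_state();R=s["tcp_rot"];print(s["time_s"],s["position"],R.T@(np.array([.511,.2393,.1406])-s["position"])*100,s["force"],s["moment"])
```

```text
13.9 [0.51068712 0.23991653 0.15270182] [-0.03358937 -0.06032694  1.21018737] [-0.23624137  0.31169141 -2.18056433] [ 0.0650878   0.03398479 -0.03706495]
```

send_rows([
  [[0, 0, 0, 0, 0, 0.2, -1], [0, 0, 0, 0, 0, 0.2, -1], [0, 0, 0, 0, 0, 0.2, -1], [0, 0, 0, 0, 0, 0.2, -1], [0, 0, 0, 0, 0, 0, -1]],
])

```text
time_s: 14.4
position: [0.5104, 0.2398, 0.1441]
tcp_rot: [[-0.999, 0.043, -0.001], [0.043, 0.999, -0.0], [0.001, -0.0, -1.0]]
force: [-0.4, 0.8, -1.3]
opening: 0.171
```

send_rows([
  [[0, 0, 0, 0, 0, 0.1, -1], [0, 0, 0, 0, 0, 0.1, -1], [0, 0, 0, 0, 0, 0.1, -1], [0, 0, 0, 0, 0, 0, -1], [0, 0, 0, 0, 0, 0, -1]],
])

```text
time_s: 14.9
position: [0.5106, 0.2399, 0.1415]
tcp_rot: [[-0.999, 0.043, -0.0], [0.043, 0.999, -0.0], [0.0, -0.0, -1.0]]
force: [0.4, -0.1, -2.0]
opening: 0.171
```

No contact yet, so the plug is sliding in cleanly. I'll go a bit further, to contact.

send_rows([
  [[0, 0, 0, 0, 0, 0.1, -1], [0, 0, 0, 0, 0, 0.05, -1], [0, 0, 0, 0, 0, 0, -1], [0, 0, 0, 0, 0, 0, -1], [0, 0, 0, 0, 0, 0, -1]],
])

```text
time_s: 15.4
position: [0.5109, 0.24, 0.1407]
tcp_rot: [[-0.999, 0.043, 0.001], [0.043, 0.999, 0.0], [-0.001, 0.0, -1.0]]
force: [-0.8, -1.5, 6.1]
opening: 0.174
```

send_rows([
  [[0, 0, 0, 0, 0, 0.05, -1], [0, 0, 0, 0, 0, 0, -1], [0, 0, 0, 0, 0, 0, -1], [0, 0, 0, 0, 0, 0, -1], [0, 0, 0, 0, 0, 0, -1]],
])

```text
time_s: 15.9
position: [0.5109, 0.24, 0.1407]
tcp_rot: [[-0.999, 0.043, 0.001], [0.043, 0.999, 0.0], [-0.001, 0.0, -1.0]]
force: [-2.2, -1.1, 8.7]
opening: 0.173
```

Contact came at z = 0.1407, matching the predicted seating height of 0.1406. Releasing.

send_rows([
  [[0, 0, 0, 0, 0, -0.05, 1], [0, 0, 0, 0, 0, 0, 1], [0, 0, 0, 0, 0, 0, 1], [0, 0, 0, 0, 0, 0, 1], [0, 0, 0, 0, 0, 0, 1]],
])

```text
time_s: 16.4
position: [0.5106, 0.2399, 0.1397]
tcp_rot: [[-0.999, 0.043, -0.0], [0.043, 0.999, -0.0], [0.0, -0.0, -1.0]]
force: [0.2, -1.1, 0.8]
opening: 0.549
```

send_rows([
  [[0, 0, 0, 0, 0, 0, 1], [0, 0, 0, 0, 0, 0, 1], [0, 0, 0, 0, 0, 0, 1], [0, 0, 0, 0, 0, 0, 1], [0, 0, 0, 0, 0, 0, 1]],
])

```text
time_s: 16.9
position: [0.5107, 0.2399, 0.1401]
tcp_rot: [[-0.999, 0.043, 0.0], [0.043, 0.999, -0.0], [-0.0, -0.0, -1.0]]
force: [0.0, -0.5, 0.8]
opening: 0.966
```

Run:
```python
from h import *
s=readout.read_state();R=s["tcp_rot"];print(s["time_s"],s["position"],s["opening"],s["force"])
a=capture("side")
cv2.imwrite("pics/s6.png",cv2.resize(a[80:200,140:250],None,fx=5,fy=5,interpolation=2))
```

```text
16.9 [0.51066446 0.23989294 0.14005032] 0.9662854811416774 [ 0.00689963 -0.45779541  0.78402375]
```

View pics/s6.png

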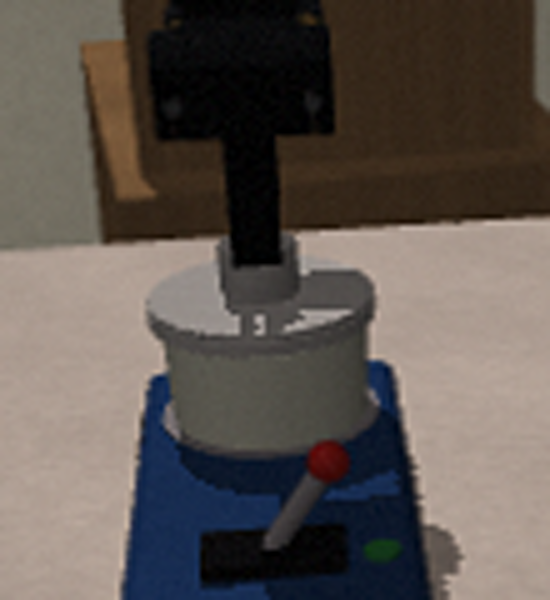

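The side view shows the lids seated level on the pot, with the fingers open and clear. Lowering straight down around the neck and gripping it.

send_rows([
  [[0, 0, 0, 0, 0, 0.6, 1], [0, 0, 0, 0, 0, 0.7, 1], [0, 0, 0, 0, 0, 0.7, 1], [0, 0, 0, 0, 0, 0.7, 1], [0, 0, 0, 0, 0, 0, 1]],
])

```text
time_s: 17.45
position: [0.5096, 0.2396, 0.1116]
tcp_rot: [[-0.999, 0.043, -0.003], [0.043, 0.999, -0.001], [0.003, -0.001, -1.0]]
force: [-0.8, -0.2, 0.5]
opening: 0.998
```

send_rows([
  [[0, 0, 0, 0, 0, 0, 1], [0, 0, 0, 0, 0, 0, 1], [0, 0, 0, 0, 0, 0, -1], [0, 0, 0, 0, 0, 0, -1], [0, 0, 0, 0, 0, 0, -1]],
])

```text
time_s: 17.95
position: [0.5107, 0.2399, 0.1133]
tcp_rot: [[-0.999, 0.043, 0.0], [0.043, 0.999, 0.0], [-0.0, 0.0, -1.0]]
force: [0.7, -0.1, 0.6]
opening: 0.808
```

send_rows([
  [[0, 0, 0, 0, 0, 0, -1], [0, 0, 0, 0, 0, 0, -1], [0, 0, 0, 0, 0, 0, -1], [0, 0, 0, 0, 0, 0, -1], [0, 0, 0, 0, 0, 0, -1]],
])

```text
time_s: 18.45
position: [0.5106, 0.2398, 0.113]
tcp_rot: [[-0.999, 0.043, -0.0], [0.043, 0.999, -0.0], [0.0, -0.0, -1.0]]
force: [0.2, -0.6, 0.3]
opening: 0.429
```

send_rows([
  [[0, 0, 0, 0, 0, 0, -1], [0, 0, 0, 0, 0, 0, -1], [0, 0, 0, 0, 0, 0, -1], [0, 0, 0, 0, 0, 0, -1], [0, 0, 0, 0, 0, 0, -1]],
])

```text
time_s: 18.95
position: [0.5106, 0.2399, 0.1131]
tcp_rot: [[-0.999, 0.043, -0.0], [0.043, 0.999, -0.0], [0.0, -0.0, -1.0]]
force: [0.6, -0.2, 0.5]
opening: 0.434
```

Gripped at 37.6 mm, the neck's width. Lifting slowly and watching for side force.

send_rows([
  [[0, 0, 0, 0, 0, -0.2, -1], [0, 0, 0, 0, 0, -0.3, -1], [0, 0, 0, 0, 0, -0.3, -1], [0, 0, 0, 0, 0, -0.2, -1], [0, 0, 0, 0, 0, 0, -1]],
])

```text
time_s: 19.45
position: [0.5109, 0.24, 0.1235]
tcp_rot: [[-0.999, 0.043, 0.001], [0.043, 0.999, 0.0], [-0.001, 0.0, -1.0]]
force: [0.8, 1.0, -0.7]
opening: 0.429
```

Run:
```python
from h import *
s=readout.read_state();print(s["time_s"],s["position"],s["opening"],s["force"],s["moment"])
b=capture("wrist");a=capture("side")
x=cv2.resize(a[80:200,140:250],None,fx=4,fy=4,interpolation=2)
cv2.imwrite("pics/s7.png",np.hstack([x,cv2.resize(b[192:,156:356],None,fx=480/192*.8,fy=480/192,interpolation=2)[:480]]))
```

```text
19.45 [0.51092774 0.23999372 0.12350615] 0.4294298426630621 [ 0.75053031  1.02871142 -0.65268149] [0.01184099 0.01768203 0.02254881]
```

View pics/s7.png

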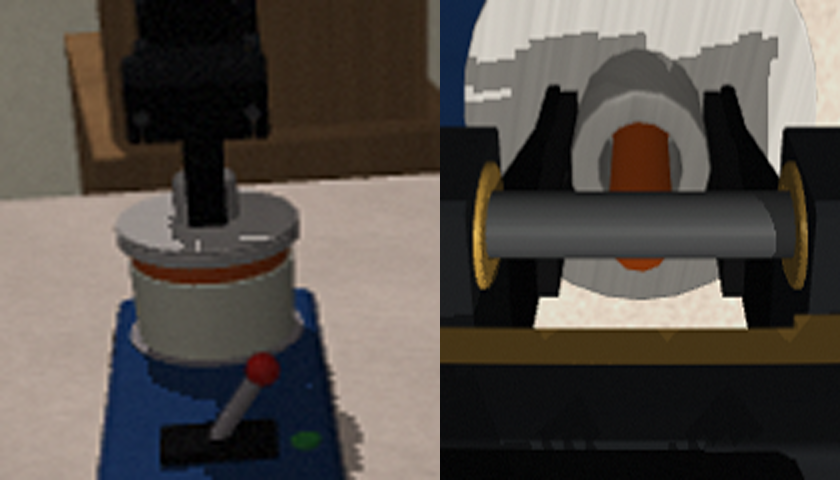

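The outer lid has risen alone and level. The orange inner disc is still seated on the rim and the stem is centred in the bore. Continuing up.

send_rows([
  [[0, 0, 0, 0, 0, -0.5, -1], [0, 0, 0, 0, 0, -0.8, -1], [0, 0, 0, 0, 0, -0.8, -1], [0, 0, 0, 0, 0, -0.8, -1], [0, 0, 0, 0, 0, -0.8, -1]],
])

```text
time_s: 20.05
position: [0.5109, 0.24, 0.1611]
tcp_rot: [[-0.999, 0.043, 0.001], [0.043, 0.999, 0.0], [-0.001, 0.0, -1.0]]
force: [0.1, -0.4, 0.1]
opening: 0.428
```

send_rows([
  [[0, 0, 0, 0, 0, -0.8, -1], [0, 0, 0, 0, 0, -0.8, -1], [0, 0, 0, 0, 0, -0.8, -1], [0, 0, 0, 0, 0, -0.8, -1], [0, 0, 0, 0, 0, -0.8, -1]],
])

```text
time_s: 20.55
position: [0.5106, 0.2399, 0.2007]
tcp_rot: [[-0.999, 0.043, -0.0], [0.043, 0.999, -0.0], [0.0, -0.0, -1.0]]
force: [-0.4, -0.0, -0.7]
opening: 0.433
```

send_rows([
  [[0, 0, 0, 0, 0, -0.8, -1], [0, 0, 0, 0, 0, -0.8, -1], [0, 0, 0, 0, 0, -0.4, -1], [0, 0, 0, 0, 0, 0, -1], [0, 0, 0, 0, 0, 0, -1]],
])

```text
time_s: 21.05
position: [0.5104, 0.2399, 0.2199]
tcp_rot: [[-0.999, 0.043, -0.0], [0.043, 0.999, -0.0], [0.0, -0.0, -1.0]]
force: [0.1, -0.2, -1.2]
opening: 0.433
```

send_rows([
  [[0, 0, 0, 0, 0, 0, -1], [0, 0, 0, 0, 0, 0, -1], [0, 0, 0, 0, 0, 0, -1], [0, 0, 0, 0, 0, 0, -1], [0, 0, 0, 0, 0, 0, -1]],
])

```text
time_s: 21.55
position: [0.5106, 0.2399, 0.2199]
tcp_rot: [[-0.999, 0.043, -0.0], [0.043, 0.999, -0.0], [0.0, -0.0, -1.0]]
force: [0.3, -0.2, -0.3]
opening: 0.432
```

Run:
```python
from h import *
s=readout.read_state();print(s["time_s"],s["position"],s["opening"],s["force"],s["qvel"])
a=capture("side");cv2.imwrite("pics/s8.png",cv2.resize(a[30:330,130:430],None,fx=2,fy=2,interpolation=2))
```

```text
21.55 [0.51059731 0.2399049  0.21993733] 0.43220807660042676 [ 0.2644367  -0.19389133 -0.29125289] [ 0.00768562 -0.11401224 -0.01838531 -0.02990794  0.0428299   0.10799324]
```

View pics/s8.png

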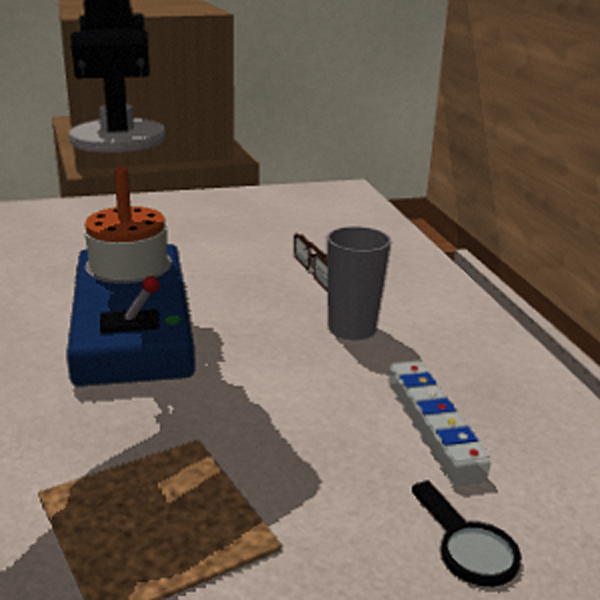

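The outer lid is held level, clear of the stem top at (122,170). The vented inner lid is seated, the switch is on and the bystanders are unmoved. Handing in.

```bash
python3 -c "
from rig import *
print(bot.hand_in())"
```

```text
the job is handed in; nothing more can be done
None
```

I finished all three steps in the order asked and handed the job in at about 21.6 s of the 64 s limit; handing in reports no verdict.

- **Toggle:** I flipped it to on with the closed fingers. The red ball then sat within 1 px of where the "on" position should appear, and the last picture still shows it leaning to the green dot.
- **Nested lids:** I carried both by the orange stem and lowered them into the pot. Contact came at a tool height of 0.1407 m against a predicted 0.1406 m, with about 9 N of push. I then let go of the stem.
- **Outer lid:** I gripped it by the neck (jaw reading 37.6 mm for a 38 mm neck) and lifted it straight up 107 mm, where 64 mm was needed. Side forces stayed at about 1 N or less.

The last side picture shows the silver lid held level and still, clear of the stem top. The vented inner lid is seated on the pot, and the tumbler, pill organizer, bifocals and magnifier look undisturbed. I judged the bystanders by eye and did not re-measure them.

No check failed. The two position estimates differed slightly: the wrist view put the pot about 2 mm from my first estimate, and I used the wrist value.

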